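# Pack the ink crate and find the full tin

## Task

Pack the plywood ink crate for the next printing class: stand every ink jar upright on the floor of a cell of its own, setting it down rather than letting it drop in. Of the four identical tins only one still holds ink, which you can tell only by lifting them and feeling the weight: set that one down in a free cell of the crate too, and stand the empty ones upright on the floor of the grey tray. Leave the roll of tape and the ink knife where they lie.

Things in the scene. Friction and masses are not known exactly. Their poses are not given: they have to be found in the camera images.
- jar1: closed magenta ink jar with a black screw cap, a plain cylinder 60 mm across and 88 mm tall (the cap is its top 22 mm), about 0.26 kg; origin at the centre of its underside, z up its axis; may be absent (None)
- jar2: closed yellow ink jar with a black screw cap, a plain cylinder 60 mm across and 88 mm tall (the cap is its top 22 mm), about 0.26 kg; origin at the centre of its underside, z up its axis; may be absent (None)
- jar3: closed blue ink jar with a black screw cap, a plain cylinder 60 mm across and 88 mm tall (the cap is its top 22 mm), about 0.26 kg; origin at the centre of its underside, z up its axis; may be absent (None)
- jar4: closed orange ink jar with a black screw cap, a plain cylinder 60 mm across and 88 mm tall (the cap is its top 22 mm), about 0.26 kg; origin at the centre of its underside, z up its axis; may be absent (None)
- jar5: closed dark green ink jar with a black screw cap, a plain cylinder 60 mm across and 88 mm tall (the cap is its top 22 mm), about 0.26 kg; origin at the centre of its underside, z up its axis; may be absent (None)
- tin1: one of four identical closed metal ink tins with a paper label, a plain cylinder 66 mm across and 92 mm tall; origin at the centre of its underside, z up its axis; one of the four is full (about 0.5 kg), the other three are empty (about 0.1 kg each), and they look the same
- tin2: one of four identical closed metal ink tins with a paper label, a plain cylinder 66 mm across and 92 mm tall; origin at the centre of its underside, z up its axis; one of the four is full (about 0.5 kg), the other three are empty (about 0.1 kg each), and they look the same
- tin3: one of four identical closed metal ink tins with a paper label, a plain cylinder 66 mm across and 92 mm tall; origin at the centre of its underside, z up its axis; one of the four is full (about 0.5 kg), the other three are empty (about 0.1 kg each), and they look the same
- tin4: one of four identical closed metal ink tins with a paper label, a plain cylinder 66 mm across and 92 mm tall; origin at the centre of its underside, z up its axis; one of the four is full (about 0.5 kg), the other three are empty (about 0.1 kg each), and they look the same
- crate: plywood ink crate standing on the table (it does not move), 282 mm long (its x) by 191 mm wide (its y), walls and dividers 48 mm high above the table and 9 mm thick, with 3 x 2 square cells of 82 mm (91 mm from centre to centre) whose floor is 9 mm above its underside; origin at the centre of its underside
- cell0 (a point): centre of the floor of the crate's near right cell (seen from the robot); axes as the crate's
- cell1 (a point): centre of the floor of the crate's near left cell (seen from the robot); axes as the crate's
- cell2 (a point): centre of the floor of the crate's middle right cell (seen from the robot); axes as the crate's
- cell3 (a point): centre of the floor of the crate's middle left cell (seen from the robot); axes as the crate's
- cell4 (a point): centre of the floor of the crate's far right cell (seen from the robot); axes as the crate's
- cell5 (a point): centre of the floor of the crate's far left cell (seen from the robot); axes as the crate's
- tray: shallow grey plastic tray for empties (it does not move), 300 mm long (its x) by 120 mm wide (its y), rim 20 mm high, walls and floor 4 mm thick; origin at the centre of its underside
- tape: roll of masking tape lying flat beyond the crate, 84 mm across and 24 mm high; origin at the centre of its underside; leave alone
- knife: ink knife about 220 mm long (its x, blade towards +x), 30 mm wide and 16 mm high, lying flat just beyond the jars and tins; origin on the table under the middle of its length; leave alone

How it is judged:
By the outcome, as a careful person would: the job done as asked, in the order asked, and still so for the second after the job is handed in, with the robot touching nothing.
Of jar1, jar2, jar3, jar4, jar5 only 3 to 5 are there at a start; the rules pass over those that are not, and their reading is None.
At some moment in a run one of jar1, jar2, jar3, jar4, jar5, tin1, tin2, tin3, tin4 may be knocked a few centimetres aside while the robot is not near it.
It also fails if it takes over 210 s, if anything falls off the work surface, if the arm or the gripper's body presses on something with over 40 N, if the wrist force passes 120 N, or if a joint passes its speed limit or range.

## Robot

A 7-joint arm with a two-finger parallel gripper is mounted at the origin on the work surface. World frame = base frame: x ahead of the robot, y to its left, z up, the work surface at z = 0. Lengths are in m, angles in rad, forces in N, time in s.
With the tool pointing down it reaches from about 0.4 to 0.85 m from the base axis. Payload 4.5 kg.
Tool frame: the origin (TCP) lies at the very end of the fingers, on their centre line; the grasp point (between the pads) lies 19 mm behind it (r.pinch_z is the distance from the TCP to the grasp point, in m); z points along the fingers, y is the line along which they close (so a half turn about z gives the same grasp; the last joint's range is limited). The gripper opens to 88 mm and grips with 3 to 60 N. Pads are 18 mm wide; open, the fingers measure 123 mm over their backs; the gripper's body (75 mm by 187 mm) begins 45 mm behind the grasp point.
Start: joints at [-1.148, 0.689, -0.195, 1.565, 0.157, 0.902, -0.215], TCP at [0.237, 0.578, 0.204] pointing down, gripper open.
Joint ranges: [-3.01, 3.01], [-0.46, 2.08], [-1.47, 1.51], [0.13, 2.56], [-1, 4.14], [0.04, 2.09], [-2.66, 2.66]. Speed limits (rad/s): [2.57, 2.57, 3.14, 3.14, 3.14, 3.14, 3.14].

## Interface

Orientations are given as a unit quaternion [x, y, z, w].
In Python, from plant import r, cams gives the robot as it stands.
- The arm moves only by the shell command python3 -m pendant 'ROWS' [FORCE]. ROWS is JSON, a list of rows, each a list of 3 entries, a list of its own where there are three numbers: the closure, from -1 (fully open) to 1 (shut), then the shift along the tool's x, y, z in mm, then the turn, a rotation vector about the tool's x, y, z in degrees. A call has 1 to 8 rows; each row shifts and turns the commanded pose from where the row before left it, along the tool's axes as they then stand; what a row does not reach is not made up. A row lasts 1/8 s, in which the tool goes at most 62.5 mm and 10.7 degrees, less where a joint would pass 70% of its speed; a pose out of reach is approached as far as the arm can. A call with a gripper value outside its range is refused whole. The fingers move at their own pace and stop on an object; FORCE is the grip in N (left out, the last holds). Time passes only in rows, so rows that do not move let the fingers close. It gives the time, the measured TCP pose, the force, the opening and the grip force at its end, in the units of the state.
- r.get_state(): the state, without advancing time (a new reading comes with each control period).
- cams.snapshot(name): name is "side" or "top" or "wrist"; returns a dict with "img" (384x512x3 uint8, red, green, blue), "camera_matrix" (3x3 intrinsics, pixels), "D" ([k1, k2, p1, p2, k3] as OpenCV has them; the pictures are not rectified), "camera_from_world" (4x4, takes a point from world to camera coordinates); the wrist camera has in their place "tool_from_camera" (4x4, takes a point from camera to tool coordinates, whose origin is the TCP and whose axes are the flange's). Camera axes: x right, y up, looking along -z (the intrinsics and any distortion apply to the point x, -y, -z); pixel columns grow to the right and rows downward; lengths in m; the calibration is good to about 2 mm. A picture is of the moment at which its call begins: read the wrist's pose just before it. There is no depth.
- r.finish_job(): hands the job in; it is judged then, once.
The state is a dict: "clock": time; "q": joint angles; "qd": joint speeds; "joint_torque": joint torques, N m; "tool_pos": TCP position; "eef_rot": TCP orientation; "contact_force": force on the tool from outside, world axes, zero at the start; "moment": the same for the moment, N m; "opening": opening from 0.0 (shut) to 1.0 (fully open); "finger_force": force on a finger pad.
Only numpy, scipy, OpenCV 4.12 (cv2) and the standard library are available. Lean on these libraries where they do the work, as an engineer would, in place of code of your own. Each camera call takes 0.05 s, during which the arm holds its last target. There are 200 camera calls.

## Working session

There is one attempt and no reset: what is moved stays moved. The work goes in short steps, Python scripts to look and compute and a shell command to move; the robot and the scene stay as the last step left them, time stands still between calls to the robot, and variables do not carry over. Pictures are saved under pics/ and viewed, at most 14 in all, crops included, and the job is handed in when it is done.

```bash
ls; mkdir -p pics
cat > h.py <<'E'
import numpy as np, cv2, json
from plant import r, cams
from scipy.spatial.transform import Rotation as R
def snap(n, fn=None):
    st=r.get_state(); s=cams.snapshot(n)
    if n=='wrist':
        T=np.eye(4);T[:3,:3]=R.from_quat(st['eef_rot']).as_matrix();T[:3,3]=st['tool_pos']
        s['cfw']=np.linalg.inv(T@np.array(s['tool_from_camera']))
    else: s['cfw']=np.array(s['camera_from_world'])
    if fn: cv2.imwrite('pics/'+fn, s['img'][:,:,::-1])
    return s
def proj(s,P):
    P=np.atleast_2d(P); c=P@s['cfw'][:3,:3].T+s['cfw'][:3,3]
    c=c*[1,-1,-1]
    return cv2.projectPoints(c.reshape(-1,1,3),np.zeros(3),np.zeros(3),np.array(s['camera_matrix']),np.array(s['D'],float))[0].reshape(-1,2)
def ray(s,uv):
    p=cv2.undistortPoints(np.array(uv,float).reshape(-1,1,2),np.array(s['camera_matrix']),np.array(s['D'],float)).reshape(-1,2)
    d=np.c_[p[:,0],-p[:,1],-np.ones(len(p))]@s['cfw'][:3,:3]
    o=-s['cfw'][:3,:3].T@s['cfw'][:3,3]
    return o,d
def atz(s,uv,z):
    o,d=ray(s,uv); return o+d*((z-o[2])/d[:,2])[:,None]
def tri(s1,u1,s2,u2):
    o1,d1=ray(s1,[u1]);o2,d2=ray(s2,[u2]);d1=d1[0];d2=d2[0]
    t=np.linalg.lstsq(np.c_[d1,-d2],o2-o1,rcond=None)[0]
    a=o1+t[0]*d1;b=o2+t[1]*d2
    return (a+b)/2,np.linalg.norm(a-b)
E
python3 - <<'E'
from h import *
import pickle
D={}
for n in ('top','side','wrist'):
    D[n]=snap(n,n+'0.png')
    print(n,np.round(-D[n]['cfw'][:3,:3].T@D[n]['cfw'][:3,3],3))
pickle.dump(D,open('s0.pkl','wb'))
print(r.get_state())
print(np.array(D['wrist']['tool_from_camera']).round(3), D['wrist']['D'],D['top']['D'])
a=D['top']['img'];b=D['side']['img']
E
```

```text
pics
top [0.501 0.014 1.126]
side [ 0.275 -0.651  0.571]
wrist [0.165 0.607 0.385]
{'clock': 0.15, 'q': array([-1.14818767,  0.68976115, -0.19454538,  1.56608263,  0.15731954,
        0.90251097, -0.21507861]), 'qd': array([ 0.00062036, -0.00068989,  0.00046233, -0.00510425,  0.00108393,
        0.0009481 ,  0.00025692]), 'joint_torque': array([-2.40807849e-04, -5.27862453e+01, -1.26834221e+00, -1.53587168e+01,
       -5.25758858e-02,  3.86421234e-03,  1.13996155e-04]), 'tool_pos': array([0.23676441, 0.57785659, 0.2036196 ]), 'eef_rot': array([ 1.93128122e-01,  9.81173308e-01, -6.80208530e-04, -7.84734353e-05]), 'contact_force': array([0.86187425, 0.46614809, 0.36954116]), 'moment': array([-0.03116529, -0.00111557,  0.01259881]), 'finger_force': 0.0, 'opening': 1.0027951750912945}
[[-0.     0.954  0.3    0.077]
 [ 1.    -0.     0.    -0.   ]
 [ 0.     0.3   -0.954 -0.182]
 [ 0.     0.     0.     1.   ]] [-0.07360764  0.          0.          0.          0.        ] [-0.07782764  0.          0.          0.          0.        ]
```

View pics/top0.png

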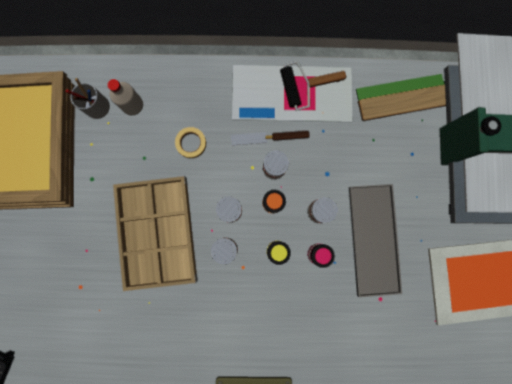

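View pics/side0.png

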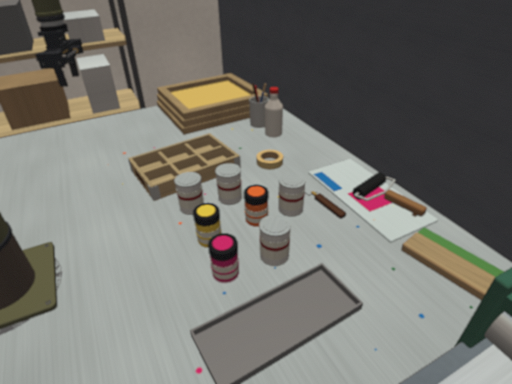

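The top view shows three jars: orange (274,201), yellow (279,253) and magenta (322,256). The tins are at (275,163), (229,209), (224,251) and (323,209). The crate's corners are about (115,186)-(196,280), the tray is on the right, and the tape (190,142) and knife (270,137) lie beyond. In the side view the same seven items are standing upright.

Run:
```python
from h import *
import pickle
D=pickle.load(open('s0.pkl','rb'));t=D['top'];s=D['side']
for n,a,b in [('mag',(322,256),(223,244)),('yel',(279,253),(207,212)),('ora',(274,201),(257,191)),('tA far',(275,163),(292,182)),('tB',(229,209),(229,170)),('tC',(224,251),(188,180)),('tD',(323,209),(275,229)),
 ('cr near-right out top',(196,280),(158,193)),('cr far-right',(185,178),(240,157)),('cr nearleft',(124,289),(131,163)),('cr far left',(115,186),(207,137)),
 ('tray NR',(357,296),(203,378)),('tray FR?',(400,293),(0,0))]:
    if b!=(0,0):
        p,e=tri(t,a,s,b);print(n,p.round(3),round(e,4))
print('crate z.048',atz(t,[(115,186),(185,178),(196,280),(124,289)],.048).round(3))
print('tray z.02',atz(t,[(350,186),(390,185),(400,293),(357,296)],.02).round(3))
img=t['img'][120:310,90:420,::-1]
cv2.imwrite('pics/topcrop.png',cv2.resize(img,None,fx=2.4,fy=2.4,interpolation=cv2.INTER_CUBIC))
```

```text
mag [ 0.435 -0.171  0.084] 0.0018
yel [ 0.442 -0.061  0.085] 0.0023
ora [ 0.574 -0.048  0.089] 0.0029
tA far [ 0.672 -0.05   0.084] 0.0009
tB [0.551 0.067 0.091] 0.0019
tC [0.445 0.078 0.088] 0.0002
tD [ 0.553 -0.174  0.077] 0.0012
cr near-right out top [0.37  0.154 0.025] 0.0119
cr far-right [0.636 0.187 0.045] 0.0037
cr nearleft [0.338 0.346 0.028] 0.0028
cr far left [0.607 0.38  0.035] 0.0082
tray NR [ 0.313 -0.309 -0.095] 0.0165
crate z.048 [[0.61  0.374 0.048]
 [0.634 0.188 0.048]
 [0.367 0.152 0.048]
 [0.34  0.34  0.048]]
tray z.02 [[ 0.621 -0.26   0.02 ]
 [ 0.625 -0.372  0.02 ]
 [ 0.331 -0.395  0.02 ]
 [ 0.323 -0.277  0.02 ]]
```

View pics/topcrop.png

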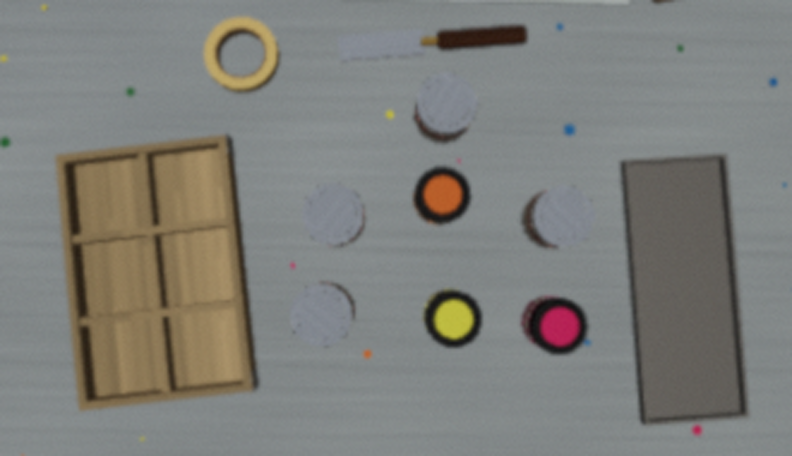

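The enlarged crop puts the crate's outer corners at crop (57,156), (230,136), (256,388), (80,408) and the tray's at (621,162), (724,156), (746,412), (643,422). All object tops are clear.

Run:
```python
from h import *
import pickle
D=pickle.load(open('s0.pkl','rb'));t=D['top']
f=lambda L:[(90+x/2.4-.3,120+y/2.4-.3) for x,y in L]
for n,c,z in [('ora',(442,194),.088),('yel',(453,319),.088),('mag',(558,326),.088),('A',(446,104),.092),('B',(335,213),.092),('C',(322,313),.092),('D',(562,215),.092)]:
    print(n,atz(t,f([c]),z).round(4))
def fit(P,mx,my):
    P=P[:,:2];c=P.mean(0) # order FL,FR,NR,NL ; x far, y left
    q=np.array([[mx,my],[mx,-my],[-mx,-my],[-mx,my]])/2
    d=P-c; a=np.arctan2((q[:,0]*d[:,1]-q[:,1]*d[:,0]).sum(),(q*d).sum())
    Rm=np.array([[np.cos(a),-np.sin(a)],[np.sin(a),np.cos(a)]])
    print('c',c.round(4),'yaw',np.degrees(a).round(2),'res mm',((d-q@Rm.T)*1000).round(1).tolist());return c,Rm
c,Rm=fit(atz(t,f([(57,156),(230,136),(256,388),(80,408)]),.048),.282,.191)
for i in range(6): print('cell',i,(c+Rm@[(i//2-1)*.091,(.0455 if i%2 else -.0455)]).round(4))
c,Rm=fit(atz(t,f([(621,162),(724,156),(746,412),(643,422)]),.02),.300,.120)
for k in (-.095,0,.095): print('tray',(c+Rm@[k,0]).round(4))
st=r.get_state();print(R.from_quat(st['eef_rot']).as_matrix().round(3))
```

```text
ora [[ 0.5737 -0.0469  0.088 ]]
yel [[ 0.442  -0.0594  0.088 ]]
mag [[ 0.4355 -0.1704  0.088 ]]
A [[ 0.6698 -0.0503  0.092 ]]
B [[0.552  0.0662 0.092 ]]
C [[0.4471 0.0781 0.092 ]]
D [[ 0.5525 -0.1742  0.092 ]]
c [0.4882 0.2647] yaw 7.35 res mm [[-2.4, 1.2], [-2.2, -1.8], [2.5, -0.8], [2.1, 1.4]]
cell 0 [0.4037 0.208 ]
cell 1 [0.3921 0.2982]
cell 2 [0.494  0.2196]
cell 3 [0.4823 0.3099]
cell 4 [0.5842 0.2312]
cell 5 [0.5726 0.3215]
c [ 0.4757 -0.3268] yaw 4.34 res mm [[-3.4, -0.0], [-4.0, -0.7], [4.5, 1.0], [2.9, -0.3]]
tray [ 0.381  -0.3339]
tray [ 0.4757 -0.3268]
tray [ 0.5704 -0.3196]
[[-0.925  0.379 -0.   ]
 [ 0.379  0.925 -0.001]
 [-0.    -0.001 -1.   ]]
```

```bash
python3 -m pendant '[[-1,[0,0,0],[0,0,-7.4]],[-1,[0,0,0],[0,0,-7.4]],[-1,[0,0,0],[0,0,-7.5]],[-1,[-28,-52,0],[0,0,0]],[-1,[-28,-52,0],[0,0,0]],[-1,[-28,-52,0],[0,0,0]],[-1,[-28,-52,0],[0,0,0]]]'
python3 -m pendant '[[-1,[-28,-52,0],[0,0,0]],[-1,[-28,-52,0],[0,0,0]],[-1,[-28,-52,0],[0,0,0]],[-1,[-28,-52,0],[0,0,0]],[-1,[-28,-52,0],[0,0,0]],[-1,[-28,-52,0],[0,0,0]],[-1,[-28,-52,0],[0,0,0]],[-1,[-28,-52,0],[0,0,0]]]'
cat >> h.py <<'E'
def find(s,xy,rad,h,win=.04):
    """top circle of an upright cylinder near xy (edge strength along the projected circle)"""
    g=cv2.GaussianBlur(s['img'].astype(np.float32),(0,0),1.2)
    m=np.sqrt(sum(cv2.Sobel(g,cv2.CV_32F,*o)**2 for o in ((1,0),(0,1))).sum(2))
    m=np.minimum(m,np.percentile(m,97))
    th=np.linspace(0,2*np.pi,72,endpoint=False)
    C=np.c_[rad*np.cos(th),rad*np.sin(th),0*th+h]
    def sc(x,y):
        p=proj(s,C+[x,y,0]).astype(np.float32)
        return cv2.remap(m,p[:,:1],p[:,1:],cv2.INTER_LINEAR).mean()
    xy=np.array(xy,float)
    for st in (.004,.001):
        n=int(round(win/st)); 
        best=max((sc(xy[0]+i*st,xy[1]+j*st),xy[0]+i*st,xy[1]+j*st) for i in range(-n,n+1) for j in range(-n,n+1))
        xy=np.array(best[1:]); win=.005
    return xy,best[0]/m.mean()
def look(xy,rad,h,fn=None,n='wrist'):
    s=snap(n); p,q=find(s,xy,rad,h)
    st=r.get_state(); tp=np.array(st['tool_pos'])
    if fn:
        im=s['img'][:,:,::-1].copy()
        th=np.linspace(0,6.28,40)
        for u in proj(s,np.c_[p[0]+rad*np.cos(th),p[1]+rad*np.sin(th),0*th+h]): cv2.circle(im,tuple(int(round(v)) for v in u),1,(0,255,0),-1)
        cv2.imwrite('pics/'+fn,im)
    print('found',p.round(4),'q',round(float(q),2),'tcp',tp.round(4),'tool shift mm',np.round(1000*R.from_quat(st['eef_rot']).inv().apply(np.r_[p,.052]-tp),0))
    return s,p
E
python3 - <<'E'
from h import *
import pickle
s,p=look((.5737,-.0469),.03,.088,'w1.png'); pickle.dump(s,open('w1.pkl','wb'))
for n,c,rad,h in [('yel',(.442,-.059),.03,.088),('A',(.67,-.05),.033,.092)]: print(n,find(s,c,rad,h))
E
```

```text
clock: 1.02
tool_pos: [0.3498, 0.3686, 0.2041]
eef_rot: [-0.0, 1.0, -0.0, 0.0]
contact_force: [-0.3, 0.2, 0.3]
opening: 0.998
finger_force: 0.0
clock: 2.02
tool_pos: [0.5738, -0.0473, 0.2041]
eef_rot: [-0.0, 1.0, 0.0, -0.0]
contact_force: [0.8, 0.8, -0.3]
opening: 1.003
finger_force: 0.0
found [ 0.5717 -0.0499] q 4.22 tcp [ 0.5772 -0.0584  0.2036] tool shift mm [  6.  10. 152.]
yel (array([ 0.445, -0.064]), np.float32(4.23839))
A (array([ 0.673, -0.055]), np.float32(2.6129878))
```

View pics/w1.png

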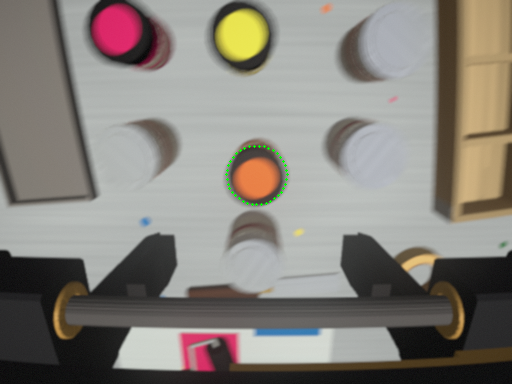

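The wrist view (still settling, so slightly blurred) shows orange at (257,175), yellow (242,35), magenta (117,30) and the far tin at (252,262). I'll let it settle, then look again.

```bash
python3 -m pendant '[[-1,[0,0,0],[0,0,0]],[-1,[0,0,0],[0,0,0]]]'
python3 - <<'E'
from h import *
s,p=look((.5737,-.0469),.03,.088)
for n,c,rad,h in [('yel',(.442,-.059),.03,.088),('mag',(.4355,-.1704),.03,.088),('A',(.67,-.05),.033,.092),('B',(.552,.066),.033,.092),('C',(.447,.078),.033,.092),('D',(.5525,-.174),.033,.092)]: print(n,find(s,c,rad,h))
E
```

```text
clock: 2.33
tool_pos: [0.5725, -0.0438, 0.2041]
eef_rot: [-0.001, 1.0, 0.001, -0.0]
contact_force: [0.9, 0.8, -0.9]
opening: 1.0
finger_force: 0.0
found [ 0.5707 -0.0469] q 6.1 tcp [ 0.5725 -0.0435  0.2042] tool shift mm [  2.  -4. 152.]
yel (array([ 0.442, -0.059]), np.float32(6.3946576))
mag (array([ 0.4355, -0.1704]), np.float32(4.0241685))
A (array([ 0.671, -0.05 ]), np.float32(3.3894076))
B (array([0.55, 0.07]), np.float32(1.9975846))
C (array([0.444, 0.081]), np.float32(2.5878265))
D (array([ 0.5505, -0.177 ]), np.float32(2.3988562))
```

```bash
python3 -m pendant '[[-1,[2,-3,40],[0,0,0]],[-1,[0,0,45],[0,0,0]],[-1,[0,0,40],[0,0,0]],[-1,[0,0,20],[0,0,0]],[-1,[0,0,7],[0,0,0]],[-1,[0,0,0],[0,0,0]]]'
python3 -m pendant '[[0.6,[0,0,0],[0,0,0]],[0.6,[0,0,0],[0,0,0]],[0.6,[0,0,0],[0,0,0]],[0.6,[0,0,0],[0,0,0]]]' 25
```

```text
clock: 3.12
tool_pos: [0.5712, -0.0474, 0.0525]
eef_rot: [-0.001, 1.0, 0.0, 0.0]
contact_force: [0.0, -0.8, 0.3]
opening: 0.999
finger_force: 0.0
clock: 3.62
tool_pos: [0.5728, -0.0481, 0.054]
eef_rot: [-0.0, 1.0, 0.0, 0.002]
contact_force: [-0.7, 3.9, 14.5]
opening: 0.571
finger_force: 9.0
```

Run:
```python
from h import *
print(r.get_state()['opening'],r.get_state()['finger_force'],r.get_state()['contact_force'])
a=snap('wrist')['img'];b=snap('side')['img']
b=cv2.resize(b[130:290,150:362],(512,384))
cv2.imwrite('pics/g1.png',cv2.resize(np.hstack([a,b])[:,:,::-1],(800,300),interpolation=cv2.INTER_AREA))
```

```text
0.5707123639162909 9.012921365210786 [-0.69696406  3.93688615 14.47497021]
```

View pics/g1.png

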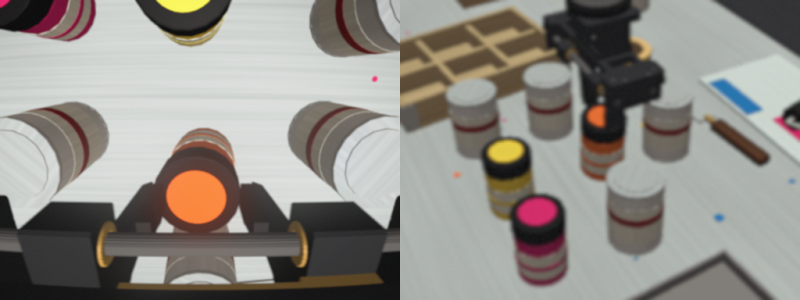

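The wrist view shows the jar upright between the fingers, at about (252,252) in full-size pixels. I'll check how it sits relative to the pinch axis.

```bash
python3 - <<'E'
from h import *
st=r.get_state();tp=np.array(st['tool_pos'])
s=snap('wrist'); print(tp, find(s,(.571,-.047),.03,.088,.03), find(s,(.571,-.047),.03,.1,.03))
print('yel',find(s,(.442,-.059),.03,.088,.02))
for z in (.052,.071,.088): print(z,proj(s,[[tp[0],tp[1],z],[tp[0],tp[1]+.03,z],[tp[0],tp[1]-.03,z]]).round(0).tolist())
im=s['img'][150:350,80:440,::-1]
cv2.imwrite('pics/g2.png',cv2.resize(im,(720,400),interpolation=cv2.INTER_CUBIC))
E
python3 -m pendant '[[0.6,[0,0,0],[0,0,0]]]'
```

```text
[ 0.57373998 -0.04561566  0.05463078] (array([ 0.567, -0.049]), np.float32(3.0798957)) (array([ 0.566, -0.054]), np.float32(2.6434352))
yel (array([ 0.443, -0.058]), np.float32(2.3343167))
0.052 [[259.0, 222.0], [306.0, 222.0], [213.0, 222.0]]
0.071 [[259.0, 235.0], [310.0, 234.0], [208.0, 234.0]]
0.088 [[260.0, 248.0], [315.0, 248.0], [204.0, 248.0]]
clock: 3.9
tool_pos: [0.5756, -0.0424, 0.0563]
eef_rot: [-0.002, 1.0, 0.003, 0.005]
contact_force: [-3.5, 11.4, 32.5]
opening: 0.319
finger_force: 24.5
```

View pics/g2.png

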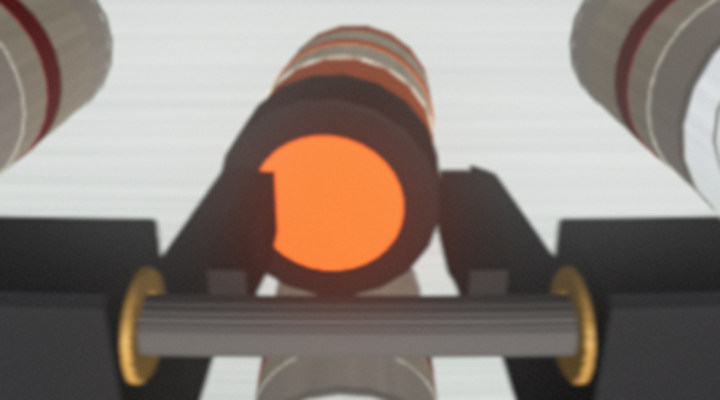

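A finger is riding over the cap, so I'm opening at once.

```bash
python3 -m pendant '[[-1,[0,0,0],[0,0,0]],[-1,[0,0,0],[0,0,0]],[-1,[0,0,0],[0,0,0]],[-1,[0,0,0],[0,0,0]]]'
python3 - <<'E'
from h import *
s=snap('wrist');b=snap('side')['img']
print(find(s,(.571,-.047),.03,.088,.03),r.get_state()['tool_pos'])
b=cv2.resize(b[130:290,150:362],(512,384))
cv2.imwrite('pics/g3.png',cv2.resize(np.hstack([s['img'],b])[:,:,::-1],(800,300),interpolation=cv2.INTER_AREA))
E
```

```text
clock: 4.4
tool_pos: [0.5761, -0.0495, 0.0568]
eef_rot: [-0.0, 1.0, -0.001, 0.005]
contact_force: [-0.3, -2.6, 24.0]
opening: 0.752
finger_force: 11.6
(array([ 0.573, -0.078]), np.float32(3.8938015)) [ 0.57552454 -0.05030449  0.05627889]
```

View pics/g3.png

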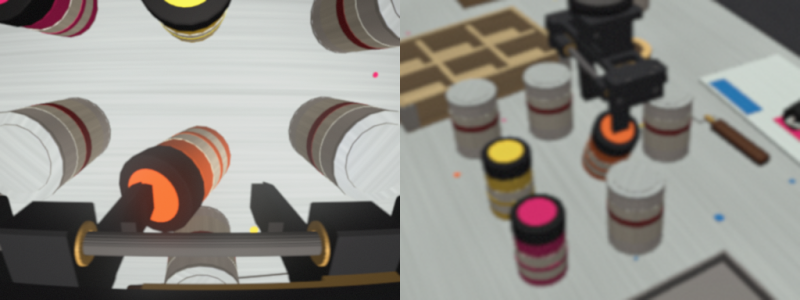

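The first view shows the orange jar leaning towards -y, with the -y finger on top of its cap. The tips must sit higher than I assumed. I'll lift straight up so the jar rocks back, then check where the tips project.

```bash
python3 -m pendant '[[-0.5,[0,0,-30],[0,0,0]],[-0.5,[0,0,-40],[0,0,0]],[-0.5,[0,0,-40],[0,0,0]],[-1,[0,0,-35],[0,0,0]],[-1,[0,0,0],[0,0,0]],[-1,[0,0,0],[0,0,0]]]'
python3 - <<'E'
from h import *
st=r.get_state();tp=np.array(st['tool_pos'])
s=snap('wrist'); Rm=R.from_quat(st['eef_rot'])
for z in (0,-.02,-.04): print(z,proj(s,Rm.apply([[x,y,z] for x in (.009,-.009) for y in (-.044,.044)])+tp).round(0).tolist())
print(tp,find(s,(.571,-.047),.03,.088,.04))
cv2.imwrite('pics/g4.png',s['img'][:,:,::-1])
E
```

```text
clock: 5.25
tool_pos: [0.5705, -0.0488, 0.1966]
eef_rot: [-0.0, 1.0, -0.0, -0.001]
contact_force: [0.1, -0.9, -0.2]
opening: 1.003
finger_force: 0.0
0 [[190.0, 210.0], [329.0, 210.0], [191.0, 236.0], [327.0, 236.0]]
-0.02 [[182.0, 222.0], [337.0, 222.0], [185.0, 251.0], [334.0, 251.0]]
-0.04 [[173.0, 238.0], [346.0, 238.0], [176.0, 269.0], [343.0, 269.0]]
[ 0.57049225 -0.04877961  0.19660568] (array([ 0.571, -0.046]), np.float32(6.04987))
```

View pics/g4.png

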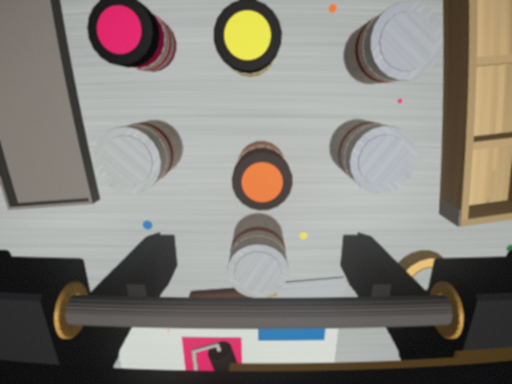

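The orange jar is upright again at (262,180). The open fingertips show at rows 235-268 and columns 175/343, so with the fingers open they sit about 38 mm behind the reported TCP. I'll go lower, with force checks.

```bash
python3 - <<'E'
from h import *
print('pinch',r.pinch_z,[a for a in dir(r) if a[0]!='_'])
look((.571,-.046),.03,.088)
E
python3 -m pendant '[[-1,[0,3,45],[0,0,0]],[-1,[0,0,45],[0,0,0]],[-1,[0,0,45],[0,0,0]],[-1,[0,0,20],[0,0,0]],[-1,[0,0,10],[0,0,0]],[-1,[0,0,0],[0,0,0]],[-1,[0,0,0],[0,0,0]]]'
python3 - <<'E'
from h import *
st=r.get_state();tp=np.array(st['tool_pos']);print(tp,st['contact_force'])
s=snap('wrist'); b=snap('side')['img'];b=cv2.resize(b[130:290,150:362],(512,384))
print(find(s,(.571,-.046),.03,.088,.02))
cv2.imwrite('pics/g5.png',cv2.resize(np.hstack([s['img'],b])[:,:,::-1],(800,300),interpolation=cv2.INTER_AREA))
E
```

```text
pinch 0.0187 ['Unreachable', 'finish_job', 'get_state', 'pinch_z']
found [ 0.571 -0.047] q 6.07 tcp [ 0.5701 -0.0487  0.1959] tool shift mm [ -1.   2. 144.]
clock: 6.22
tool_pos: [0.5718, -0.0454, 0.033]
eef_rot: [-0.0, 1.0, 0.0, 0.001]
contact_force: [-0.0, 0.3, -0.1]
opening: 0.999
finger_force: 0.0
[ 0.57182716 -0.04543118  0.0329551 ] [-0.03785469  0.25685741 -0.06536051]
(array([ 0.57 , -0.046]), np.float32(2.978658))
```

View pics/g5.png

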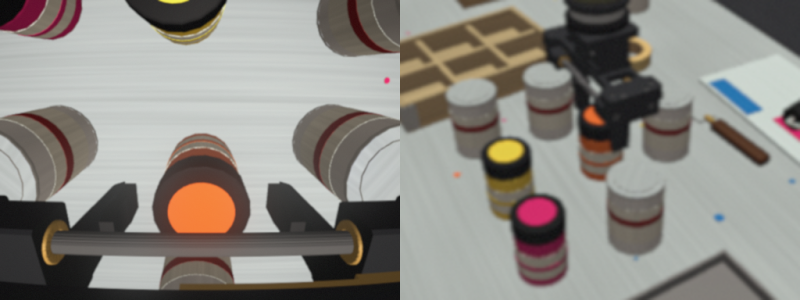

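The fingers now straddle the jar, with the near tip reaching below the cap in the side crop. There is no contact force, so I'm closing.

```bash
python3 -m pendant '[[0.6,[0,0,0],[0,0,0]],[0.6,[0,0,0],[0,0,0]],[0.6,[0,0,0],[0,0,0]]]' 25
python3 -m pendant '[[0.6,[0,0,0],[0,0,0]],[0.6,[0,0,0],[0,0,0]]]'
```

```text
clock: 6.7
tool_pos: [0.5712, -0.0455, 0.0323]
eef_rot: [-0.0, 1.0, -0.0, 0.0]
contact_force: [-0.8, -2.2, 1.6]
opening: 0.684
finger_force: 1.2
clock: 6.95
tool_pos: [0.5712, -0.0456, 0.0323]
eef_rot: [-0.0, 1.0, -0.0, 0.0]
contact_force: [0.5, -1.3, 1.3]
opening: 0.674
finger_force: 25.0
```

```bash
python3 -m pendant '[[0.6,[0,0,-20],[0,0,0]],[0.6,[0,0,-45],[0,0,0]],[0.6,[0,0,-45],[0,0,0]],[0.6,[0,0,-40],[0,0,0]],[0.6,[0,0,0],[0,0,0]],[0.6,[0,0,0],[0,0,0]]]'
python3 -m pendant '[[0.6,[-3,45,0],[0,0,0]],[0.6,[-3,50,0],[0,0,0]],[0.6,[-3,50,0],[0,0,0]],[0.6,[-2,50,0],[0,0,0]],[0.6,[-2,50,0],[0,0,0]],[0.6,[0,32,0],[0,0,0]],[0.6,[0,0,0],[0,0,0]],[0.6,[0,0,0],[0,0,0]]]'
cat >> h.py <<'E'
CELL=np.array([[.4037,.208],[.3921,.2982],[.494,.2196],[.4823,.3099],[.5842,.2312],[.5726,.3215]])
def to(p,z):
    tp=[];
    for _ in range(3): snap('side'); tp.append(r.get_state()['tool_pos'])
    st=r.get_state(); tp=np.mean(tp,0)
    print('tcp',tp.round(4),'F',np.round(st['contact_force'],1),'shift',np.round(1000*R.from_quat(st['eef_rot']).inv().apply(np.r_[p,z]-tp),1))
def walls(s,c,yaw=np.radians(7.35)):
    """refine crate centre from wall-top edges in one picture"""
    g=cv2.GaussianBlur(s['img'].astype(np.float32),(0,0),1.0)
    m=np.sqrt(sum(cv2.Sobel(g,cv2.CV_32F,*o)**2 for o in ((1,0),(0,1))).sum(2)); m=np.minimum(m,np.percentile(m,95))
    xs=[-.141,-.132,-.050,-.041,.041,.050,.132,.141]; ys=[-.0955,-.0865,-.0045,.0045,.0865,.0955]
    L=[(x,y) for x in xs for y in np.arange(-.085,.086,.004)]+[(x,y) for y in ys for x in np.arange(-.13,.131,.004)]
    L=np.array(L); best=(-1,)
    for da in np.radians(np.arange(-2,2.1,.5)):
        a=yaw+da; Q=L@np.array([[np.cos(a),np.sin(a)],[-np.sin(a),np.cos(a)]])
        for dx in np.arange(-.008,.0081,.002):
            for dy in np.arange(-.008,.0081,.002):
                p=proj(s,np.c_[Q+np.array(c)+[dx,dy],np.full(len(Q),.048)]).astype(np.float32)
                ok=(p[:,0]>0)&(p[:,0]<511)&(p[:,1]>0)&(p[:,1]<230)
                v=cv2.remap(m,p[ok,:1],p[ok,1:],cv2.INTER_LINEAR).mean()
                if v>best[0]: best=(v,c[0]+dx,c[1]+dy,np.degrees(a),ok.mean())
    return best
E
python3 - <<'E'
from h import *
to(CELL[4],.044)
s=snap('wrist','c4.png'); print(walls(s,(.4882,.2647)))
E
```

```text
clock: 7.7
tool_pos: [0.5699, -0.0457, 0.1809]
eef_rot: [-0.0, 1.0, -0.0, -0.001]
contact_force: [0.1, 0.5, -3.7]
opening: 0.674
finger_force: 25.0
clock: 8.7
tool_pos: [0.5833, 0.2295, 0.1804]
eef_rot: [0.0, 1.0, -0.002, -0.001]
contact_force: [0.0, -0.4, -1.8]
opening: 0.676
finger_force: 25.0
tcp [0.584  0.229  0.1812] F [-0.9 -0.2 -2.2] shift [ -0.4   2.4 137.2]
(np.float32(166.04213), np.float64(0.4862), np.float64(0.2687), np.float64(7.35), np.float64(0.7554054054054054))
```

View pics/c4.png

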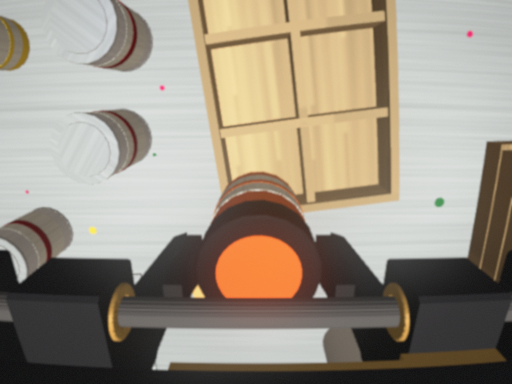

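The held jar is over the far-right cell. The divider crossings show at (303,120) and (293,30), and the crate's far-left outer corner at (398,198). I'll use these to check the crate pose.

Run:
```python
from h import *
s=snap('wrist')
for uv,q in [((303,120),(.0455,0)),((293,30),(-.0455,0)),((398,198),(.141,.0955))]:
    P=atz(s,[uv],.048)[0]; 
    for c,a in [((.4882,.2647),7.35),((.4862,.2687),7.35)]:
        a=np.radians(a);print(P.round(4),(np.array(c)+[np.cos(a)*q[0]-np.sin(a)*q[1],np.sin(a)*q[0]+np.cos(a)*q[1]]).round(4))
```

```text
[0.5291 0.2736 0.048 ] [0.5333 0.2705]
[0.5291 0.2736 0.048 ] [0.5313 0.2745]
[0.4456 0.2615 0.048 ] [0.4431 0.2589]
[0.4456 0.2615 0.048 ] [0.4411 0.2629]
[0.6117 0.3815 0.048 ] [0.6158 0.3775]
[0.6117 0.3815 0.048 ] [0.6138 0.3815]
```

```bash
echo "CELL+=np.array([-.002,.003])" >> h.py
python3 -m pendant '[[0.6,[2,5,30],[0,0,0]],[0.6,[0,0,40],[0,0,0]],[0.6,[0,0,40],[0,0,0]],[0.6,[0,0,18],[0,0,0]],[0.6,[0,0,5],[0,0,0]],[0.6,[0,0,0],[0,0,0]],[0.6,[0,0,3],[0,0,0]],[0.6,[0,0,2],[0,0,0]]]'
python3 -m pendant '[[0.6,[0,0,1],[0,0,0]],[0.6,[0,0,0],[0,0,0]]]'
python3 -c "
from h import *;to(CELL[4],.0413)"
```

```text
clock: 9.95
tool_pos: [0.5827, 0.2368, 0.045]
eef_rot: [-0.0, 1.0, 0.0, 0.001]
contact_force: [-0.1, 1.1, -2.4]
opening: 0.678
finger_force: 25.0
clock: 10.2
tool_pos: [0.5821, 0.2365, 0.0433]
eef_rot: [-0.0, 1.0, 0.0, 0.0]
contact_force: [0.3, -0.8, -2.4]
opening: 0.676
finger_force: 25.0
tcp [0.5821 0.2366 0.0433] F [-0.5  0.6 -2.1] shift [-0.1 -2.4  2. ]
```

```bash
python3 -m pendant '[[0.6,[0,0,1],[0,0,0]],[0.6,[0,0,1],[0,0,0]],[0.6,[0,0,0.5],[0,0,0]],[0.6,[0,0,0],[0,0,0]]]'
```

```text
clock: 10.85
tool_pos: [0.5823, 0.2365, 0.0414]
eef_rot: [-0.0, 1.0, 0.0, 0.0]
contact_force: [-0.5, -0.5, 6.0]
opening: 0.678
finger_force: 25.0
```

```bash
python3 -m pendant '[[-0.75,[0,0,0],[0,0,0]],[-0.75,[0,0,0],[0,0,0]],[-0.75,[0,0,0],[0,0,0]],[-0.75,[0,0,-30],[0,0,0]],[-0.75,[0,0,-60],[0,0,0]],[-0.75,[0,0,-60],[0,0,0]],[-1,[23,-40,0],[0,0,0]],[-1,[23,-51,0],[0,0,0]]]'
python3 -m pendant '[[-1,[23,-51,0],[0,0,0]],[-1,[23,-51,0],[0,0,0]],[-1,[24,-51,0],[0,0,0]],[-1,[24,-51,0],[0,0,0]],[-1,[0,0,0],[0,0,0]],[-1,[0,0,0],[0,0,0]],[-1,[0,0,0],[0,0,0]]]'
python3 - <<'E'
from h import *
look((.442,-.059),.03,.088)
t=snap('top');q=find(t,CELL[4],.03,.097,.015);print('placed',q)
for n,c,rad,h in [('mag',(.4355,-.1704),.03,.088),('A',(.67,-.05),.033,.092),('B',(.552,.066),.033,.092),('C',(.447,.078),.033,.092),('D',(.5525,-.174),.033,.092)]: print(n,find(t,c,rad,h,.03))
E
```

```text
clock: 11.85
tool_pos: [0.5361, 0.146, 0.1916]
eef_rot: [-0.001, 1.0, 0.001, 0.001]
contact_force: [0.7, -0.9, -0.8]
opening: 1.003
finger_force: 0.0
clock: 12.72
tool_pos: [0.4432, -0.0568, 0.1908]
eef_rot: [-0.002, 1.0, 0.001, 0.001]
contact_force: [-0.7, 0.5, 0.2]
opening: 0.999
finger_force: 0.0
found [ 0.439 -0.059] q 7.04 tcp [ 0.4431 -0.0569  0.1908] tool shift mm [  4.  -2. 139.]
placed (array([0.5802, 0.2232]), np.float32(6.6353703))
mag (array([ 0.4655, -0.1514]), np.float32(3.6708417))
A (array([ 0.661, -0.047]), np.float32(3.0839493))
B (array([0.548, 0.064]), np.float32(1.1717594))
C (array([0.448, 0.072]), np.float32(2.1578977))
D (array([ 0.5485, -0.164 ]), np.float32(3.0605855))
```

```bash
python3 -m pendant '[[-1,[4,-2,40],[0,0,0]],[-1,[0,0,50],[0,0,0]],[-1,[0,0,45],[0,0,0]],[-1,[0,0,18],[0,0,0]],[-1,[0,0,6],[0,0,0]],[-1,[0,0,0],[0,0,0]],[0.6,[0,0,0],[0,0,0]],[0.6,[0,0,0],[0,0,0]]]' 25
python3 -m pendant '[[0.6,[0,0,0],[0,0,0]],[0.6,[0,0,0],[0,0,0]],[0.6,[0,0,0],[0,0,0]]]'
```

```text
clock: 13.82
tool_pos: [0.4388, -0.0606, 0.0324]
eef_rot: [-0.0, 1.0, 0.0, 0.001]
contact_force: [-0.7, -0.4, 0.3]
opening: 0.796
finger_force: 0.0
clock: 14.2
tool_pos: [0.4387, -0.0602, 0.0321]
eef_rot: [-0.0, 1.0, 0.0, 0.001]
contact_force: [0.3, 1.2, 6.1]
opening: 0.676
finger_force: 24.9
```

```bash
python3 -m pendant '[[0.6,[0,0,-20],[0,0,0]],[0.6,[0,0,-45],[0,0,0]],[0.6,[0,0,-45],[0,0,0]],[0.6,[0,0,-40],[0,0,0]],[0.6,[5,40,0],[0,0,0]],[0.6,[8,55,0],[0,0,0]],[0.6,[8,55,0],[0,0,0]],[0.6,[8,55,0],[0,0,0]]]'
python3 -m pendant '[[0.6,[6,40,0],[0,0,0]],[0.6,[2,26,0],[0,0,0]],[0.6,[0,0,0],[0,0,0]],[0.6,[0,0,0],[0,0,0]],[0.6,[0,0,0],[0,0,0]]]'
python3 - <<'E'
from h import *
to(CELL[0],.0411)
s=snap('wrist','c0.png'); print(walls(s,(.4862,.2677)), find(s,CELL[4],.03,.097,.02))
E
```

```text
clock: 15.2
tool_pos: [0.4083, 0.1453, 0.1815]
eef_rot: [0.0, 1.0, -0.0, -0.0]
contact_force: [-0.1, 0.8, -1.6]
opening: 0.671
finger_force: 24.9
clock: 15.82
tool_pos: [0.4011, 0.2085, 0.1815]
eef_rot: [0.001, 1.0, -0.001, -0.0]
contact_force: [1.4, -0.4, -1.7]
opening: 0.674
finger_force: 25.0
tcp [0.4012 0.2091 0.1816] F [ 1.  -0.1 -1.7] shift [ -0.5   2.  140.5]
(np.float32(130.96667), np.float64(0.4862), np.float64(0.2697), np.float64(7.85), np.float64(0.4594594594594595)) (array([0.5942, 0.2352]), np.float32(4.696499))
```

View pics/c0.png

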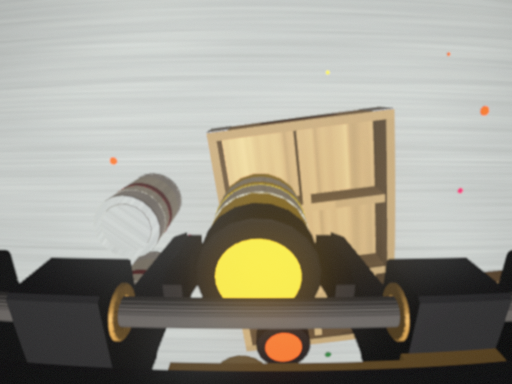

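Orange stands in the far-right cell at about (283,345), and yellow is over the near-right cell. I'm lowering it.

```bash
python3 -m pendant '[[0.6,[0,2,30],[0,0,0]],[0.6,[0,0,40],[0,0,0]],[0.6,[0,0,40],[0,0,0]],[0.6,[0,0,19],[0,0,0]],[0.6,[0,0,6],[0,0,0]],[0.6,[0,0,0],[0,0,0]],[0.6,[0,0,2],[0,0,0]],[0.6,[0,0,1],[0,0,0]]]'
python3 -m pendant '[[0.6,[0,0,1],[0,0,0]],[0.6,[0,0,1],[0,0,0]],[0.6,[0,0,0],[0,0,0]]]'
```

```text
clock: 17.02
tool_pos: [0.4016, 0.2127, 0.0443]
eef_rot: [-0.0, 1.0, 0.0, 0.001]
contact_force: [0.4, 0.7, -1.9]
opening: 0.673
finger_force: 25.0
clock: 17.4
tool_pos: [0.4011, 0.2125, 0.0417]
eef_rot: [-0.0, 1.0, 0.0, 0.0]
contact_force: [0.7, 0.2, -2.1]
opening: 0.674
finger_force: 25.0
```

```bash
python3 -m pendant '[[0.6,[0,0,0.7],[0,0,0]],[0.6,[0,0,0.6],[0,0,0]],[0.6,[0,0,0],[0,0,0]]]'
```

```text
clock: 17.77
tool_pos: [0.4012, 0.2126, 0.0411]
eef_rot: [-0.0, 1.0, 0.0, 0.0]
contact_force: [-1.2, -0.3, 7.9]
opening: 0.676
finger_force: 24.9
```

```bash
python3 -m pendant '[[-0.75,[0,0,0],[0,0,0]],[-0.75,[0,0,0],[0,0,0]],[-0.75,[0,0,0],[0,0,0]],[-0.75,[0,0,-30],[0,0,0]],[-0.75,[0,0,-60],[0,0,0]],[-0.75,[0,0,-60],[0,0,0]],[-1,[-4,-43,0],[0,0,0]],[-1,[-5,-55,0],[0,0,0]]]'
python3 -m pendant '[[-1,[-5,-55,0],[0,0,0]],[-1,[-5,-55,0],[0,0,0]],[-1,[-5,-55,0],[0,0,0]],[-1,[-5,-55,0],[0,0,0]],[-1,[-5,-65,0],[0,0,0]],[-1,[0,0,0],[0,0,0]],[-1,[0,0,0],[0,0,0]],[-1,[0,0,0],[0,0,0]]]'
python3 -c "
from h import *;look((.4355,-.1704),.03,.088)"
```

```text
clock: 18.77
tool_pos: [0.4109, 0.1145, 0.1913]
eef_rot: [-0.002, 1.0, 0.001, 0.001]
contact_force: [0.2, -0.9, -0.6]
opening: 1.0
finger_force: 0.0
clock: 19.77
tool_pos: [0.4351, -0.166, 0.1904]
eef_rot: [-0.002, 1.0, 0.0, -0.0]
contact_force: [0.3, -0.2, -0.4]
opening: 0.998
finger_force: 0.0
found [ 0.4325 -0.1714] q 7.39 tcp [ 0.4352 -0.1661  0.1905] tool shift mm [  3.  -5. 138.]
```

```bash
python3 -m pendant '[[-1,[3,-5,40],[0,0,0]],[-1,[0,0,50],[0,0,0]],[-1,[0,0,45],[0,0,0]],[-1,[0,0,18],[0,0,0]],[-1,[0,0,6],[0,0,0]],[-1,[0,0,0],[0,0,0]],[0.6,[0,0,0],[0,0,0]],[0.6,[0,0,0],[0,0,0]]]' 25
python3 -m pendant '[[0.6,[0,0,0],[0,0,0]],[0.6,[0,0,0],[0,0,0]],[0.6,[0,0,0],[0,0,0]]]'
```

```text
clock: 20.82
tool_pos: [0.4325, -0.1731, 0.0322]
eef_rot: [-0.0, 1.0, -0.0, 0.001]
contact_force: [0.5, 0.4, 0.1]
opening: 0.796
finger_force: 0.0
clock: 21.2
tool_pos: [0.4325, -0.1724, 0.0318]
eef_rot: [-0.0, 1.0, 0.0, 0.001]
contact_force: [0.2, 2.5, 6.7]
opening: 0.675
finger_force: 24.9
```

```bash
python3 -m pendant '[[0.6,[0,0,-20],[0,0,0]],[0.6,[0,0,-45],[0,0,0]],[0.6,[0,0,-45],[0,0,0]],[0.6,[0,0,-40],[0,0,0]],[0.6,[-4,45,0],[0,0,0]],[0.6,[-6,55,0],[0,0,0]],[0.6,[-6,55,0],[0,0,0]],[0.6,[-6,55,0],[0,0,0]]]'
python3 -m pendant '[[0.6,[-6,55,0],[0,0,0]],[0.6,[-6,55,0],[0,0,0]],[0.6,[-6,55,0],[0,0,0]],[0.6,[-5,55,0],[0,0,0]],[0.6,[-3,55,0],[0,0,0]],[0.6,[0,0,0],[0,0,0]],[0.6,[0,0,0],[0,0,0]],[0.6,[0,0,0],[0,0,0]]]'
python3 -c "
from h import *
to(CELL[3],.0408)"
```

```text
clock: 22.2
tool_pos: [0.4535, 0.0381, 0.1811]
eef_rot: [0.0, 1.0, -0.0, -0.001]
contact_force: [1.0, -0.2, -2.8]
opening: 0.673
finger_force: 24.9
clock: 23.2
tool_pos: [0.48, 0.3098, 0.181]
eef_rot: [0.001, 1.0, -0.001, -0.0]
contact_force: [0.8, -0.7, -2.1]
opening: 0.673
finger_force: 24.9
tcp [0.4801 0.3104 0.1813] F [ 0.3  0.  -2.7] shift [ -0.2   2.6 140.5]
```

```bash
python3 -m pendant '[[0.6,[0,2,30],[0,0,0]],[0.6,[0,0,40],[0,0,0]],[0.6,[0,0,40],[0,0,0]],[0.6,[0,0,19],[0,0,0]],[0.6,[0,0,6],[0,0,0]],[0.6,[0,0,0],[0,0,0]],[0.6,[0,0,2],[0,0,0]],[0.6,[0,0,1],[0,0,0]]]'
python3 -m pendant '[[0.6,[0,0,1],[0,0,0]],[0.6,[0,0,1],[0,0,0]],[0.6,[0,0,0.7],[0,0,0]],[0.6,[0,0,0],[0,0,0]]]'
```

```text
clock: 24.35
tool_pos: [0.4803, 0.3145, 0.0441]
eef_rot: [-0.0, 1.0, 0.0, 0.001]
contact_force: [0.1, -0.1, -2.9]
opening: 0.674
finger_force: 24.9
clock: 24.85
tool_pos: [0.4799, 0.3142, 0.0409]
eef_rot: [-0.0, 1.0, 0.0, 0.0]
contact_force: [0.0, -0.8, -0.2]
opening: 0.676
finger_force: 24.9
```

```bash
python3 -m pendant '[[0.6,[0,0,0.5],[0,0,0]],[-0.75,[0,0,0],[0,0,0]],[-0.75,[0,0,0],[0,0,0]],[-0.75,[0,0,0],[0,0,0]],[-0.75,[0,0,-30],[0,0,0]],[-0.75,[0,0,-60],[0,0,0]],[-0.75,[0,0,-60],[0,0,0]],[-1,[5,-40,0],[0,0,0]]]'
python3 -m pendant '[[-1,[7,-50,0],[0,0,0]],[-1,[7,-50,0],[0,0,0]],[-1,[7,-50,0],[0,0,0]],[-1,[7,-46,0],[0,0,0]],[-1,[0,0,0],[0,0,0]],[-1,[0,0,0],[0,0,0]],[-1,[0,0,0],[0,0,0]]]'
python3 - <<'E'
from h import *
s,p=look((.446,.078),.033,.092,'wC.png')
for n,c,rad,h in [('A',(.67,-.05),.033,.092),('B',(.552,.066),.033,.092)]: print(n,find(s,c,rad,h,.03))
E
```

```text
clock: 25.85
tool_pos: [0.4772, 0.2798, 0.1951]
eef_rot: [-0.002, 1.0, 0.005, 0.004]
contact_force: [0.9, -0.4, -1.2]
opening: 0.966
finger_force: 0.0
clock: 26.72
tool_pos: [0.4473, 0.0799, 0.1903]
eef_rot: [-0.001, 1.0, 0.001, 0.0]
contact_force: [0.1, 0.5, 0.7]
opening: 0.997
finger_force: 0.0
found [0.405 0.119] q 1.74 tcp [0.4472 0.0798 0.1903] tool shift mm [ 42.  39. 138.]
A (array([ 0.671, -0.051]), np.float32(4.0113273))
B (array([0.55 , 0.069]), np.float32(3.0731602))
```

View pics/wC.png

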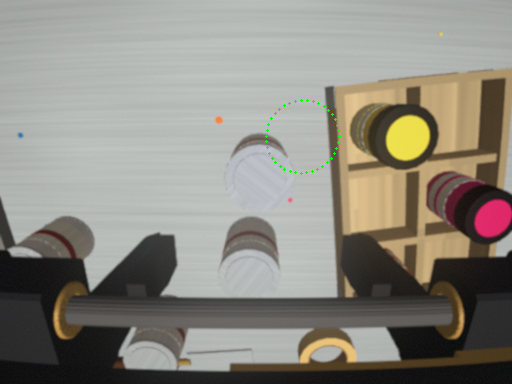

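The tin fit latched on falsely. Tin C's top is actually at (259,179), and yellow and magenta are standing in their cells at (408,137) and (492,217).

Run:
```python
from h import *
s=snap('wrist');p=atz(s,[(259,179)],.092)[0][:2];print(p)
q=find(s,p,.033,.092,.01);print(q);to(q[0],.034)
```

```text
[0.44400019 0.07982672]
(array([0.44500019, 0.07982672]), np.float32(1.9724003))
tcp [0.447  0.0791 0.1902] F [ 0.6 -0.6 -0.7] shift [  2.    0.7 156.2]
```

```bash
python3 -m pendant '[[-1,[2,0,40],[0,0,0]],[-1,[0,0,50],[0,0,0]],[-1,[0,0,42],[0,0,0]],[-1,[0,0,18],[0,0,0]],[-1,[0,0,5],[0,0,0]],[-1,[0,0,0],[0,0,0]],[0.6,[0,0,0],[0,0,0]],[0.6,[0,0,0],[0,0,0]]]' 30
python3 -m pendant '[[0.6,[0,0,0],[0,0,0]],[0.6,[0,0,0],[0,0,0]],[0.6,[0,0,0],[0,0,0]]]'
python3 -m pendant '[[0.6,[0,0,-20],[0,0,0]],[0.6,[0,0,-45],[0,0,0]],[0.6,[0,0,-45],[0,0,0]],[0.6,[0,0,-40],[0,0,0]],[0.6,[0,0,0],[0,0,0]],[0.6,[0,0,0],[0,0,0]],[0.6,[0,0,0],[0,0,0]]]'
python3 -c "
from h import *
f=[]
for _ in range(6): snap('side');f.append(r.get_state()['contact_force'])
print(np.mean(f,0))"
```

```text
clock: 27.98
tool_pos: [0.4455, 0.0782, 0.0359]
eef_rot: [-0.0, 1.0, 0.0, 0.001]
contact_force: [0.6, 0.7, 0.3]
opening: 0.798
finger_force: 0.3
clock: 28.35
tool_pos: [0.4455, 0.0785, 0.0358]
eef_rot: [-0.0, 1.0, 0.0, 0.001]
contact_force: [-0.8, 1.7, 6.1]
opening: 0.743
finger_force: 30.0
clock: 29.22
tool_pos: [0.4439, 0.0777, 0.184]
eef_rot: [-0.0, 1.0, -0.0, -0.001]
contact_force: [-0.7, 0.2, -0.7]
opening: 0.742
finger_force: 30.0
[-0.00549466 -0.13356618 -0.9563041 ]
```

Tin C is empty (about 1 N), so it goes in the tray.

```bash
python3 -m pendant '[[0.6,[7,-45,0],[0,0,0]],[0.6,[8,-52,0],[0,0,0]],[0.6,[8,-53,0],[0,0,0]],[0.6,[8,-53,0],[0,0,0]],[0.6,[8,-53,0],[0,0,0]],[0.6,[8,-53,0],[0,0,0]],[0.6,[8,-53,0],[0,0,0]],[0.6,[8,-50,0],[0,0,0]]]'
python3 -m pendant '[[0.6,[0,0,0],[0,0,0]],[0.6,[0,0,0],[0,0,0]],[0.6,[0,0,0],[0,0,0]]]'
python3 - <<'E'
from h import *
to((.381,-.334),.040)
s=snap('wrist','tr.png')
E
```

```text
clock: 30.52
tool_pos: [0.3816, -0.3358, 0.185]
eef_rot: [0.0, 1.0, 0.0, 0.0]
contact_force: [0.8, -1.3, -0.4]
opening: 0.743
finger_force: 30.0
clock: 30.9
tool_pos: [0.3827, -0.3322, 0.1853]
eef_rot: [-0.002, 1.0, 0.0, 0.0]
contact_force: [0.2, -0.1, -0.8]
opening: 0.735
finger_force: 30.0
tcp [ 0.3826 -0.3326  0.1853] F [ 0.2  0.3 -0.6] shift [  1.7  -1.5 145.3]
```

View pics/tr.png

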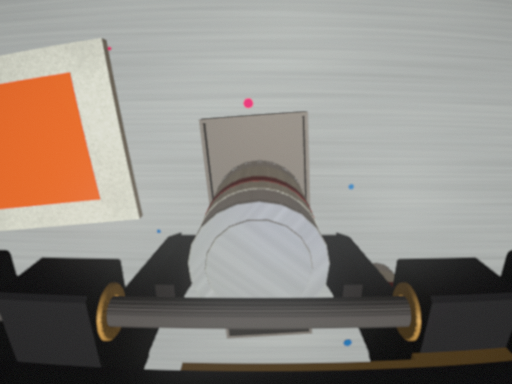

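The tray's near rim corners are at (203,120) and (306,113), with the tin above its near end.

```bash
python3 -c "
from h import *
print(atz(snap('wrist'),[(203,120),(306,113)],.02))"
```

```text
[[ 0.32966157 -0.39499249  0.02      ]
 [ 0.32189374 -0.2815433   0.02      ]]
```

```bash
python3 -m pendant '[[0.6,[1,-2,30],[0,0,0]],[0.6,[0,0,45],[0,0,0]],[0.6,[0,0,40],[0,0,0]],[0.6,[0,0,19],[0,0,0]],[0.6,[0,0,6],[0,0,0]],[0.6,[0,0,0],[0,0,0]],[0.6,[0,0,2],[0,0,0]],[0.6,[0,0,1],[0,0,0]]]'
python3 -m pendant '[[0.6,[0,0,1],[0,0,0]],[0.6,[0,0,0.8],[0,0,0]],[0.6,[0,0,0],[0,0,0]]]'
```

```text
clock: 32.15
tool_pos: [0.3815, -0.3362, 0.0428]
eef_rot: [-0.0, 1.0, -0.0, 0.001]
contact_force: [0.6, -0.6, -1.4]
opening: 0.744
finger_force: 30.0
clock: 32.52
tool_pos: [0.3811, -0.3358, 0.0404]
eef_rot: [-0.0, 1.0, 0.0, -0.0]
contact_force: [-0.0, 0.2, -1.3]
opening: 0.745
finger_force: 30.0
```

```bash
python3 -m pendant '[[0.6,[0,0,0.7],[0,0,0]],[0.6,[0,0,0.5],[0,0,0]],[0.6,[0,0,0],[0,0,0]]]'
python3 -m pendant '[[-0.9,[0,0,0],[0,0,0]],[-0.9,[0,0,0],[0,0,0]],[-0.9,[0,0,0],[0,0,0]],[-0.9,[0,0,-30],[0,0,0]],[-1,[0,0,-60],[0,0,0]],[-1,[0,0,-60],[0,0,0]],[-1,[-43,40,0],[0,0,0]],[-1,[-43,40,0],[0,0,0]]]'
python3 -m pendant '[[-1,[-43,40,0],[0,0,0]],[-1,[-42,41,0],[0,0,0]],[-1,[0,0,0],[0,0,0]],[-1,[0,0,0],[0,0,0]],[-1,[0,0,0],[0,0,0]]]'
python3 - <<'E'
from h import *
s,p=look((.551,-.175),.033,.092,'wD.png')
print(find(s,(.551,-.175),.033,.092,.01),find(s,(.671,-.051),.033,.092,.02),find(s,(.550,.069),.033,.092,.02))
E
```

```text
clock: 32.9
tool_pos: [0.3812, -0.3358, 0.0398]
eef_rot: [-0.0, 1.0, -0.0, 0.0]
contact_force: [-1.0, 0.4, 6.2]
opening: 0.74
finger_force: 30.0
clock: 33.9
tool_pos: [0.4678, -0.2565, 0.1901]
eef_rot: [0.002, 1.0, -0.001, 0.001]
contact_force: [1.4, -0.7, -0.7]
opening: 0.999
finger_force: 0.0
clock: 34.52
tool_pos: [0.5506, -0.1767, 0.1889]
eef_rot: [0.001, 1.0, -0.001, -0.001]
contact_force: [0.1, -0.6, -0.5]
opening: 1.001
finger_force: 0.0
found [ 0.551 -0.176] q 2.12 tcp [ 0.5508 -0.1766  0.189 ] tool shift mm [ -0.   1. 137.]
(array([ 0.551, -0.176]), np.float32(2.121877)) (array([ 0.646, -0.063]), np.float32(3.1297534)) (array([0.55, 0.07]), np.float32(2.8965113))
```

```bash
python3 -m pendant '[[-1,[0,0,40],[0,0,0]],[-1,[0,0,50],[0,0,0]],[-1,[0,0,40],[0,0,0]],[-1,[0,0,18],[0,0,0]],[-1,[0,0,5],[0,0,0]],[-1,[0,0,0],[0,0,0]],[0.6,[0,0,0],[0,0,0]],[0.6,[0,0,0],[0,0,0]]]' 30
python3 -m pendant '[[0.6,[0,0,0],[0,0,0]],[0.6,[0,0,0],[0,0,0]],[0.6,[0,0,0],[0,0,0]]]'
python3 -m pendant '[[0.6,[0,0,-20],[0,0,0]],[0.6,[0,0,-45],[0,0,0]],[0.6,[0,0,-45],[0,0,0]],[0.6,[0,0,-40],[0,0,0]],[0.6,[0,0,0],[0,0,0]],[0.6,[0,0,0],[0,0,0]],[0.6,[0,0,0],[0,0,0]]]'
python3 -c "
from h import *
f=[]
for _ in range(6): snap('side');f.append(r.get_state()['contact_force'])
print(np.mean(f,0))
print(find(snap('wrist'),(.671,-.051),.033,.092,.02))"
```

```text
clock: 35.58
tool_pos: [0.5527, -0.175, 0.0372]
eef_rot: [-0.0, 1.0, -0.0, 0.001]
contact_force: [0.2, -0.7, 0.5]
opening: 0.794
finger_force: 0.0
clock: 35.95
tool_pos: [0.5525, -0.1749, 0.0369]
eef_rot: [-0.0, 1.0, -0.0, 0.001]
contact_force: [-0.9, -0.7, 5.9]
opening: 0.741
finger_force: 30.0
clock: 36.83
tool_pos: [0.5508, -0.1748, 0.1846]
eef_rot: [-0.0, 1.0, 0.0, -0.002]
contact_force: [0.2, 0.4, -1.3]
opening: 0.739
finger_force: 30.0
[ 0.13595714 -0.28781854 -0.84770345]
(array([ 0.688, -0.035]), np.float32(2.8080993))
```

```bash
python3 -m pendant '[[0.6,[25,-50,0],[0,0,0]],[0.6,[25,-50,0],[0,0,0]],[0.6,[25,-52,0],[0,0,0]],[0.6,[0,0,0],[0,0,0]],[0.6,[0,0,0],[0,0,0]],[0.6,[0,0,0],[0,0,0]]]'
python3 -c "
from h import *
to((.4757,-.327),.0409)"
```

```text
clock: 37.92
tool_pos: [0.4783, -0.3248, 0.1864]
eef_rot: [-0.002, 1.0, 0.001, 0.0]
contact_force: [-0.3, -0.1, -0.7]
opening: 0.742
finger_force: 30.0
tcp [ 0.4781 -0.3252  0.1863] F [-0.1  0.7 -1.2] shift [  2.4  -1.9 145.4]
```

```bash
python3 -m pendant '[[0.6,[1,-2,30],[0,0,0]],[0.6,[0,0,45],[0,0,0]],[0.6,[0,0,40],[0,0,0]],[0.6,[0,0,19],[0,0,0]],[0.6,[0,0,6],[0,0,0]],[0.6,[0,0,0],[0,0,0]],[0.6,[0,0,2],[0,0,0]],[0.6,[0,0,1],[0,0,0]]]'
python3 -m pendant '[[0.6,[0,0,1],[0,0,0]],[0.6,[0,0,0.8],[0,0,0]],[0.6,[0,0,0.7],[0,0,0]],[0.6,[0,0,0.5],[0,0,0]],[0.6,[0,0,0],[0,0,0]]]'
```

```text
clock: 39.08
tool_pos: [0.4766, -0.3291, 0.0439]
eef_rot: [-0.0, 1.0, -0.0, 0.001]
contact_force: [-0.4, -0.2, -1.0]
opening: 0.74
finger_force: 30.0
clock: 39.7
tool_pos: [0.4761, -0.3289, 0.0409]
eef_rot: [-0.0, 1.0, -0.0, 0.0]
contact_force: [-2.4, 0.3, 6.5]
opening: 0.742
finger_force: 30.0
```

```bash
python3 -m pendant '[[-0.9,[0,0,0],[0,0,0]],[-0.9,[0,0,0],[0,0,0]],[-0.9,[0,0,0],[0,0,0]],[-0.9,[0,0,-30],[0,0,0]],[-1,[0,0,-60],[0,0,0]],[-1,[0,0,-60],[0,0,0]],[-1,[-30,43,0],[0,0,0]],[-1,[-33,47,0],[0,0,0]]]'
python3 -m pendant '[[-1,[-33,47,0],[0,0,0]],[-1,[-33,47,0],[0,0,0]],[-1,[-33,47,0],[0,0,0]],[-1,[-32,47,0],[0,0,0]],[-1,[0,0,0],[0,0,0]],[-1,[0,0,0],[0,0,0]],[-1,[0,0,0],[0,0,0]]]'
python3 - <<'E'
from h import *
s,p=look((.671,-.051),.033,.092,'wA.png')
print(find(s,(.671,-.051),.033,.092,.01),find(s,(.550,.069),.033,.092,.02))
E
```

```text
clock: 40.7
tool_pos: [0.5396, -0.2394, 0.1911]
eef_rot: [0.002, 1.0, -0.001, 0.001]
contact_force: [1.1, 0.1, 0.5]
opening: 0.996
finger_force: 0.0
clock: 41.58
tool_pos: [0.6693, -0.0532, 0.19]
eef_rot: [0.001, 1.0, -0.001, -0.0]
contact_force: [-0.1, -0.6, -0.8]
opening: 1.001
finger_force: 0.0
found [ 0.699 -0.065] q 1.99 tcp [ 0.6694 -0.0531  0.1901] tool shift mm [-30. -12. 138.]
(array([ 0.671, -0.05 ]), np.float32(1.9137411)) (array([0.55, 0.07]), np.float32(2.7488132))
```

View pics/wA.png

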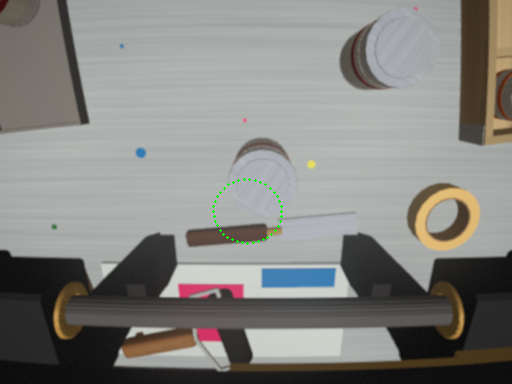

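Tin A's top is at (263,181), so the narrow fit is right and the wide one locked onto the knife.

Run:
```python
from h import *
s=snap('wrist');p=atz(s,[(263,181)],.092)[0][:2];print(p)
q=find(s,p,.033,.092,.01);print(q);to(q[0],.036)
```

```text
[ 0.6679342  -0.04946946]
(array([ 0.6709342 , -0.04946946]), np.float32(1.9043077))
tcp [ 0.6697 -0.052   0.1903] F [ 0.2 -0.1  0.3] shift [ -1.2   2.6 154.3]
```

```bash
python3 -m pendant '[[-1,[0,1,40],[0,0,0]],[-1,[0,0,50],[0,0,0]],[-1,[0,0,42],[0,0,0]],[-1,[0,0,18],[0,0,0]],[-1,[0,0,5],[0,0,0]],[-1,[0,0,0],[0,0,0]],[0.6,[0,0,0],[0,0,0]],[0.6,[0,0,0],[0,0,0]]]' 30
python3 -m pendant '[[0.6,[0,0,0],[0,0,0]],[0.6,[0,0,0],[0,0,0]],[0.6,[0,0,0],[0,0,0]]]'
python3 -m pendant '[[0.6,[0,0,-20],[0,0,0]],[0.6,[0,0,-45],[0,0,0]],[0.6,[0,0,-45],[0,0,0]],[0.6,[0,0,-40],[0,0,0]],[0.6,[0,0,0],[0,0,0]],[0.6,[0,0,0],[0,0,0]],[0.6,[0,0,0],[0,0,0]]]'
python3 -c "
from h import *
f=[]
for _ in range(6): snap('side');f.append(r.get_state()['contact_force'])
print(np.mean(f,0),r.get_state()['tool_pos'])"
```

```text
clock: 42.82
tool_pos: [0.6708, -0.0498, 0.0364]
eef_rot: [-0.0, 1.0, 0.0, 0.001]
contact_force: [0.6, -0.4, 0.2]
opening: 0.8
finger_force: 0.0
clock: 43.2
tool_pos: [0.6705, -0.0498, 0.0361]
eef_rot: [-0.0, 1.0, -0.0, 0.001]
contact_force: [-0.6, 0.0, 5.5]
opening: 0.742
finger_force: 30.0
clock: 44.08
tool_pos: [0.6688, -0.05, 0.1836]
eef_rot: [-0.0, 1.0, -0.0, -0.002]
contact_force: [-0.3, 0.1, -0.7]
opening: 0.743
finger_force: 30.0
[ 0.0677225  -0.62651836 -0.9944071 ] [ 0.66977347 -0.04968353  0.18467878]
```

```bash
python3 -m pendant '[[0.6,[15,-40,0],[0,0,0]],[0.6,[17,-46,0],[0,0,0]],[0.6,[17,-46,0],[0,0,0]],[0.6,[17,-46,0],[0,0,0]],[0.6,[17,-46,0],[0,0,0]],[0.6,[16,-46,0],[0,0,0]],[0.6,[0,0,0],[0,0,0]],[0.6,[0,0,0],[0,0,0]]]'
python3 -m pendant '[[0.6,[0,0,0],[0,0,0]]]'
python3 -c "
from h import *
to((.5704,-.3205),.0401)
s=snap('wrist');print(find(s,(.476,-.329),.033,.096,.015))"
```

```text
clock: 45.38
tool_pos: [0.5714, -0.319, 0.1851]
eef_rot: [-0.0, 1.0, 0.001, 0.0]
contact_force: [-0.0, 1.0, -1.7]
opening: 0.739
finger_force: 30.0
clock: 45.5
tool_pos: [0.572, -0.3176, 0.1853]
eef_rot: [-0.002, 1.0, 0.001, 0.0]
contact_force: [0.5, 0.3, -0.7]
opening: 0.742
finger_force: 30.0
tcp [ 0.5718 -0.3181  0.1853] F [-0.5 -0.2 -1.5] shift [  1.5  -2.4 145.2]
(array([ 0.474, -0.329]), np.float32(3.6424215))
```

```bash
python3 -m pendant '[[0.6,[0,-1,30],[0,0,0]],[0.6,[0,0,45],[0,0,0]],[0.6,[0,0,40],[0,0,0]],[0.6,[0,0,19],[0,0,0]],[0.6,[0,0,6],[0,0,0]],[0.6,[0,0,0],[0,0,0]],[0.6,[0,0,2],[0,0,0]],[0.6,[0,0,1],[0,0,0]]]'
python3 -m pendant '[[0.6,[0,0,1],[0,0,0]],[0.6,[0,0,0.8],[0,0,0]],[0.6,[0,0,0.7],[0,0,0]],[0.6,[0,0,0.3],[0,0,0]],[0.6,[0,0,0],[0,0,0]]]'
```

```text
clock: 46.7
tool_pos: [0.5717, -0.3211, 0.0431]
eef_rot: [-0.0, 1.0, -0.0, 0.001]
contact_force: [0.6, -0.3, -0.7]
opening: 0.743
finger_force: 30.0
clock: 47.32
tool_pos: [0.5711, -0.3208, 0.0401]
eef_rot: [-0.0, 1.0, -0.0, 0.0]
contact_force: [-1.7, 0.5, 6.1]
opening: 0.742
finger_force: 30.0
```

```bash
python3 -m pendant '[[-0.9,[0,0,0],[0,0,0]],[-0.9,[0,0,0],[0,0,0]],[-0.9,[0,0,0],[0,0,0]],[-0.9,[0,0,-30],[0,0,0]],[-1,[0,0,-60],[0,0,0]],[-1,[0,0,-60],[0,0,0]],[-1,[2,45,0],[0,0,0]],[-1,[3,57,0],[0,0,0]]]'
python3 -m pendant '[[-1,[3,58,0],[0,0,0]],[-1,[3,58,0],[0,0,0]],[-1,[3,58,0],[0,0,0]],[-1,[3,58,0],[0,0,0]],[-1,[3,57,0],[0,0,0]],[-1,[0,0,0],[0,0,0]],[-1,[0,0,0],[0,0,0]],[-1,[0,0,0],[0,0,0]]]'
python3 - <<'E'
from h import *
s,p=look((.55,.07),.033,.092)
q=find(s,(.550,.07),.033,.092,.012);print(q);to(q[0],.036)
E
```

```text
clock: 48.32
tool_pos: [0.5664, -0.2192, 0.1902]
eef_rot: [0.002, 1.0, -0.001, 0.001]
contact_force: [0.2, 0.7, 0.1]
opening: 1.001
finger_force: 0.0
clock: 49.32
tool_pos: [0.5511, 0.068, 0.1891]
eef_rot: [0.001, 1.0, -0.001, -0.0]
contact_force: [0.3, 0.1, -0.7]
opening: 0.997
finger_force: 0.0
found [0.551 0.07 ] q 1.78 tcp [0.5511 0.0681 0.1892] tool shift mm [  0.   2. 137.]
(array([0.551, 0.07 ]), np.float32(1.781811))
tcp [0.5511 0.0687 0.1893] F [-0.8 -0.3  1.5] shift [1.000e-01 1.300e+00 1.533e+02]
```

```bash
python3 -m pendant '[[-1,[0,0,40],[0,0,0]],[-1,[0,0,50],[0,0,0]],[-1,[0,0,41],[0,0,0]],[-1,[0,0,18],[0,0,0]],[-1,[0,0,5],[0,0,0]],[-1,[0,0,0],[0,0,0]],[0.6,[0,0,0],[0,0,0]],[0.6,[0,0,0],[0,0,0]]]' 40
python3 -m pendant '[[0.6,[0,0,0],[0,0,0]],[0.6,[0,0,0],[0,0,0]],[0.6,[0,0,0],[0,0,0]]]'
python3 -m pendant '[[0.6,[0,0,-20],[0,0,0]],[0.6,[0,0,-45],[0,0,0]],[0.6,[0,0,-45],[0,0,0]],[0.6,[0,0,-40],[0,0,0]],[0.6,[0,0,0],[0,0,0]],[0.6,[0,0,0],[0,0,0]],[0.6,[0,0,0],[0,0,0]]]'
python3 -c "
from h import *
f=[]
for _ in range(6): snap('side');f.append(r.get_state()['contact_force'])
print(np.mean(f,0),r.get_state()['tool_pos'])"
```

```text
clock: 50.52
tool_pos: [0.5515, 0.0703, 0.0362]
eef_rot: [-0.0, 1.0, 0.0, 0.001]
contact_force: [0.1, 0.3, -0.1]
opening: 0.796
finger_force: 0.0
clock: 50.9
tool_pos: [0.5514, 0.0704, 0.0361]
eef_rot: [-0.0, 1.0, 0.0, 0.001]
contact_force: [-0.6, 0.0, 5.3]
opening: 0.741
finger_force: 40.0
clock: 51.78
tool_pos: [0.5493, 0.0695, 0.1833]
eef_rot: [-0.0, 1.0, -0.001, -0.002]
contact_force: [0.7, 0.1, -5.9]
opening: 0.742
finger_force: 40.0
[-0.1640084   0.08148819 -6.04914048] [0.55070213 0.07024406 0.18493982]
```

Tin B is the full one (6 N). It goes to the far-left cell, with the gripper turned diagonally to clear the neighbouring jars.

```bash
python3 -m pendant '[[0.6,[-3,40,0],[0,0,0]],[0.6,[-4,54,0],[0,0,0]],[0.6,[-4,54,0],[0,0,0]],[0.6,[-4,54,0],[0,0,0]],[0.6,[-5,54,0],[0,0,0]],[0.6,[0,0,0],[0,0,9.5]],[0.6,[0,0,0],[0,0,9.5]],[0.6,[0,0,0],[0,0,9.5]]]'
python3 -m pendant '[[0.6,[0,0,0],[0,0,9.5]],[0.6,[0,0,0],[0,0,0]],[0.6,[0,0,0],[0,0,0]],[0.6,[0,0,0],[0,0,0]]]'
python3 -c "
from h import *
to(CELL[5],.0451)
print(R.from_quat(r.get_state()['eef_rot']).as_matrix().round(2))
s=snap('wrist');w=walls(s,(.4862,.2677));print(w)"
```

```text
clock: 53.08
tool_pos: [0.5704, 0.3262, 0.1848]
eef_rot: [0.248, 0.969, -0.0, -0.0]
contact_force: [0.1, -0.1, -5.4]
opening: 0.738
finger_force: 40.0
clock: 53.58
tool_pos: [0.5707, 0.3261, 0.1853]
eef_rot: [0.325, 0.946, -0.0, -0.0]
contact_force: [0.1, -0.2, -6.5]
opening: 0.736
finger_force: 40.0
tcp [0.5708 0.3261 0.1853] F [ 0.1  0.1 -5.7] shift [ -0.9  -1.4 140.2]
[[-0.79  0.61 -0.  ]
 [ 0.61  0.79  0.  ]
 [ 0.    0.   -1.  ]]
(np.float32(125.09956), np.float64(0.4862), np.float64(0.2697), np.float64(7.35), np.float64(0.845945945945946))
```

```bash
python3 -m pendant '[[0.6,[0,0,30],[0,0,0]],[0.6,[0,0,40],[0,0,0]],[0.6,[0,0,40],[0,0,0]],[0.6,[0,0,19],[0,0,0]],[0.6,[0,0,6],[0,0,0]],[0.6,[0,0,0],[0,0,0]],[0.6,[0,0,2],[0,0,0]],[0.6,[0,0,1],[0,0,0]]]'
python3 -m pendant '[[0.6,[0,0,0.8],[0,0,0]],[0.6,[0,0,0.7],[0,0,0]],[0.6,[0,0,0.5],[0,0,0]],[0.6,[0,0,0],[0,0,0]]]'
```

```text
clock: 54.78
tool_pos: [0.5714, 0.3266, 0.0484]
eef_rot: [0.325, 0.946, 0.001, 0.001]
contact_force: [0.2, -0.8, -5.0]
opening: 0.741
finger_force: 40.0
clock: 55.28
tool_pos: [0.5708, 0.3262, 0.0454]
eef_rot: [0.325, 0.946, -0.0, -0.0]
contact_force: [0.7, 0.2, -5.2]
opening: 0.74
finger_force: 40.0
```

```bash
python3 -m pendant '[[0.6,[0,0,0.6],[0,0,0]],[0.6,[0,0,0.5],[0,0,0]],[0.6,[0,0,0],[0,0,0]]]'
```

```text
clock: 55.65
tool_pos: [0.5708, 0.3263, 0.0451]
eef_rot: [0.325, 0.946, 0.0, 0.0]
contact_force: [-2.4, -1.1, 3.4]
opening: 0.742
finger_force: 40.0
```

```bash
python3 -m pendant '[[-0.85,[0,0,0],[0,0,0]],[-0.85,[0,0,0],[0,0,0]],[-0.85,[0,0,0],[0,0,0]],[-0.85,[0,0,-30],[0,0,0]],[-0.85,[0,0,-60],[0,0,0]],[-0.85,[0,0,-60],[0,0,0]],[-0.85,[-4,-40,0],[0,0,0]],[-0.85,[-6,-50,0],[0,0,0]]]'
python3 -m pendant '[[-0.85,[-6,-50,0],[0,0,0]],[-0.85,[-6,-50,0],[0,0,0]],[-0.85,[-6,-50,0],[0,0,0]],[-0.85,[-6,-50,0],[0,0,0]],[-0.85,[0,0,0],[0,0,0]],[-0.85,[0,0,0],[0,0,0]]]'
python3 - <<'E'
from h import *
import pickle
t0=pickle.load(open('s0.pkl','rb'))['top'];t=snap('top');sd=snap('side')
hsv=lambda s:cv2.cvtColor(s['img'],cv2.COLOR_RGB2HSV)
def blob(s,c,h0,h1,w=22):
    u,v=proj(s,[[*c,.097]])[0].astype(int); H=hsv(s)[v-w:v+w,u-w:u+w]
    m=((H[...,0]>=h0)&(H[...,0]<=h1)&(H[...,1]>170)&(H[...,2]>110)).astype(np.uint8)
    n,l,st,ce=cv2.connectedComponentsWithStats(m)
    k=1+np.argmax(st[1:,4]); return ce[k]+[u-w,v-w],st[k]
for n,c,h in [('ora',CELL[4],(3,14)),('yel',CELL[0],(24,36)),('mag',CELL[3],(160,178))]:
    try:
        a,sa=blob(t,c,*h);b,sb=blob(sd,c,*h)
        print(n,'cell',c.round(3),'top@.097',atz(t,[a],.097)[0].round(3),sa.tolist(),'tri',tri(t,a,sd,b)[0].round(3))
    except Exception as e: print(n,'err',e)
for n,c,h in [('tinB',(.5708,.3263),.101),('C',(.381,-.336),.096),('D',(.476,-.329),.096),('A',(.571,-.321),.096)]:
    print(n,find(t,c,.033,h,.012),find(sd,c,.033,h,.012))
d=np.abs(t['img'].astype(int)-t0['img']).max(2)
for n,p in [('tape',proj(t,atz(t,[(190,142)],.02))),('knife',[(270,137)])]:
    u,v=np.array(p[0]).astype(int); print(n,d[v-16:v+16,u-(18 if n=='tape' else 42):u+(18 if n=='tape' else 42)].mean())
E
```

```text
clock: 56.65
tool_pos: [0.5236, 0.2496, 0.1952]
eef_rot: [0.325, 0.946, 0.002, 0.001]
contact_force: [0.5, -0.4, 0.1]
opening: 0.92
finger_force: 0.0
clock: 57.4
tool_pos: [0.4204, 0.0776, 0.1947]
eef_rot: [0.325, 0.946, 0.001, 0.001]
contact_force: [0.1, 0.4, -0.0]
opening: 0.927
finger_force: 0.0
ora cell [0.582 0.234] top@.097 [0.585 0.235 0.097] [14, 14, 16, 16, 205] tri [0.584 0.236 0.097]
yel cell [0.402 0.211] top@.097 [0.389 0.216 0.097] [20, 28, 1, 1, 1] tri [0.396 0.214 0.1  ]
mag cell [0.48  0.313] top@.097 [0.483 0.314 0.097] [15, 14, 16, 16, 203] tri [0.482 0.315 0.096]
tinB (array([0.5708, 0.3243]), np.float32(5.174533)) (array([0.5698, 0.3293]), np.float32(6.7707906))
C (array([ 0.381, -0.336]), np.float32(5.2859364)) (array([ 0.38 , -0.335]), np.float32(4.0251045))
D (array([ 0.475, -0.329]), np.float32(4.9614215)) (array([ 0.475, -0.329]), np.float32(4.0421796))
A (array([ 0.572, -0.321]), np.float32(5.0837708)) (array([ 0.571, -0.321]), np.float32(2.743418))
tape 9.589409722222221
knife 8.96875
```

```bash
python3 -m pendant '[[-0.85,[-30,-39,0],[0,0,0]],[-0.85,[-30,-40,0],[0,0,0]],[-0.85,[-31,-40,0],[0,0,0]],[-0.85,[0,0,0],[0,0,0]],[-0.85,[0,0,0],[0,0,0]]]'
python3 - <<'E'
from h import *
import pickle
t0=pickle.load(open('s0.pkl','rb'))['top'];t=snap('top');sd=snap('side')
for s in (t,sd):
    u,v=proj(s,[[*CELL[0],.097]])[0].astype(int);H=cv2.cvtColor(s['img'],cv2.COLOR_RGB2HSV)[v-25:v+25,u-25:u+25]
    m=((H[...,0]>=22)&(H[...,0]<=36)&(H[...,1]>170)&(H[...,2]>90)).astype(np.uint8)
    n,l,st,ce=cv2.connectedComponentsWithStats(m);k=1+np.argmax(st[1:,4]);print(st[k],atz(s,[ce[k]+[u-25,v-25]],.097).round(3))
D=[]
for (u,v,w,h) in [(190,142,18,18),(270,137,42,8),(100,330,30,20)]:
    a=cv2.cvtColor(t0['img'][v-h:v+h,u-w:u+w],cv2.COLOR_RGB2GRAY).astype(np.float32);b=cv2.cvtColor(t['img'][v-h:v+h,u-w:u+w],cv2.COLOR_RGB2GRAY).astype(np.float32)
    print(cv2.phaseCorrelate(a,b),np.abs(a-b).mean())
E
```

```text
clock: 58.12
tool_pos: [0.4187, -0.0717, 0.1943]
eef_rot: [0.325, 0.946, 0.001, 0.0]
contact_force: [0.7, 0.4, -0.2]
opening: 0.922
finger_force: 0.0
[21 31  1  1  1] [[0.389 0.221 0.097]]
[19 21 15  8 90] [[0.404 0.215 0.097]]
((0.008640756238790459, 0.03094560778644251), 0.8836008247769909) 7.737654
((-0.0390660243272265, 0.012217511695210348), 1.0070289618439145) 6.71875
((-0.02515275600805822, -0.13655445000383182), 0.6792166304588317) 7.911667
```

Run:
```python
from h import *
t=snap('top');sd=snap('side')
u,v=proj(t,[[*CELL[0],.097]])[0].astype(int);print(u,v,t['img'][v-12:v+13:6,u-12:u+13:6].tolist())
print(find(t,CELL[0],.03,.097,.012),find(sd,CELL[0],.03,.097,.012))
```

```text
170 267 [[[82, 68, 47], [130, 109, 79], [52, 48, 37], [66, 61, 40], [134, 114, 76]], [[115, 97, 69], [145, 143, 51], [198, 195, 67], [96, 93, 40], [41, 33, 17]], [[87, 74, 55], [197, 195, 68], [197, 195, 67], [189, 186, 64], [30, 26, 18]], [[142, 122, 88], [115, 111, 42], [193, 190, 66], [49, 48, 29], [151, 131, 91]], [[148, 126, 91], [136, 115, 82], [113, 97, 69], [141, 120, 84], [126, 105, 75]]]
(array([0.4097, 0.202 ]), np.float32(6.636956)) (array([0.3987, 0.222 ]), np.float32(5.9344616))
```

The yellow cap is where it should be; it had only fallen below my saturation threshold. Everything is in place, so I'm handing in.

```bash
python3 -c "
from h import *
print(r.finish_job())"
```

```text
the job is handed in; nothing more can be done
None
```

The job is handed in (no verdict was returned): all three jars and the full tin are set down in crate cells of their own and the three empty tins stand in the tray; my first grasp tilted the orange jar, which rocked back upright.

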